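# Flip the tile trivet over the board's edge

## Task

The blue tile trivet lies face down, cork side up, in front of the chopping board. With the fingertips, push it against the board's edge until it tips up on its far edge, then push it on over so that it falls onto the board, blue face up, and slide it on until it lies flat and no longer juts out over the board's front edge. Only push it, never lift or carry it, and leave the tin, the salt shaker and the mug where they stand.

Things in the scene. Friction and masses are not known exactly. Their poses are not given: they have to be found in the camera images.
- tile: Oblong tile trivet, 120 (x) x 100 (y) x 17 mm, 220 g, loose: blue ceramic 14 mm, brown cork back 3 mm (110 x 90 mm). Starts on the worktop cork up. The blue face (110 x 90 mm) is bevelled, so at the start the upright rim spans 7 to 13 mm above the worktop. A fingertip that presses the near rim towards the board with about 10 N and rises drags it up by friction. Origin: centre of the blue face; z: out of the cork side (up at the start); x: towards the board at the start.
- tile_mid (a point): Centre of the trivet, 8.5 mm from the blue face. At the start it is 8.5 mm above the worktop; flipped and flat on the board it is 30.5 mm above the worktop.
- tile_far (a point): Middle of the trivet's edge nearest the board at the start (the edge on which it tips up, and the one that faces the robot after the flip), 60 mm from the centre along the trivet's +x.
- tile_near (a point): Middle of the opposite edge, the one away from the board and nearer the robot at the start, 60 mm from the centre. Stood up, the trivet can lean on the board's edge without falling: this edge, then on top, must be pushed about 70 mm in over the board before it falls, and it may then jut out up to 60 mm over the board's front edge.
- tile_left (a point): Middle of the trivet's edge on its +y side.
- tile_right (a point): Middle of the trivet's edge on its -y side.
- board_edge (a point): Middle of the top edge of the board's upright front side, facing robot and trivet. Wooden chopping board, fixed, 165 mm deep, 260 mm long, 22 mm high. x: level, square to that side, inwards over the board; y: along the edge; z: up. The trivet starts 5 to 30 mm before this side, turned up to 0.2 rad to it, its centre 10 to 70 mm to the -y side of this point.
- tin: Bystander: upright food tin, 57 mm across, 72 mm high, loose, standing on the board's back left corner. Origin: centre of its underside.
- shaker: Bystander: glass salt shaker with a grey top, 44 mm across, 90 mm high, loose, on the worktop left of the trivet. Origin: centre of its underside.
- mug: Bystander: white mug, 92 mm across, 127 mm with its handle, 95 mm high, loose, on the worktop right of the trivet. Origin: centre of its underside.
Mind the look-alikes: they are no part of the job. Of the things shaped like the tile, the blue one is meant.

How it is judged:
By the outcome, as a careful person would: the job done as asked, in the order asked, and still so for the second after the job is handed in, with the robot touching nothing.
It also fails if it takes over 72 s, if anything falls off the work surface, if the arm or the gripper's body presses on something with over 40 N, if the wrist force passes 120 N, or if a joint passes its speed limit or range.

## Robot

A 6-joint arm with a two-finger parallel gripper is mounted at the origin on a cart in front of the work surface, level with it; the furniture and walls round the work are solid. World frame = base frame: x ahead of the robot, y to its left, z up, the work surface at z = 0. Lengths are in m, angles in rad, forces in N, time in s.
With the tool pointing down it reaches from about 0.425 to 0.925 m from the base axis. Payload 12.5 kg.
Tool frame: the origin (TCP) lies midway between the tips of the shut fingers; the grasp point (between the pads) lies 19 mm behind it; y points along the fingers, x is the direction in which the jaws open and shut, and the axes are right-handed (so a half turn about y gives the same grasp; the last joint's range is limited). The gripper opens to 85 mm and grips with 20 to 120 N. Pads are 22 mm wide; open, the fingers measure 114 mm over their backs; the gripper's body (76 mm by 85 mm) begins 54 mm behind the grasp point. The pads swing forward as they close: fully open they stand 13 mm farther back than shut.
Start: joints at [-1.293, 0.491, 1.559, -0, 1.092, -0.106], TCP at [0.234, -0.58, 0.202] pointing down, gripper open.
Joint ranges: [-3.1, 3.1], [-0.84, 2.19], [0.05, 2.79], [-1.13, 4.28], [0.06, 2.93], [-2.69, 2.69]. Speed limits (rad/s): [2.22, 2.22, 2.79, 3.14, 3.14, 3.14].

## Interface

Orientations are given as a unit quaternion [w, x, y, z].
In Python, from plant import readout, cams, order gives the robot as it stands.
- The arm moves only by the shell command python3 -m pendant 'ROWS' [FORCE]. ROWS is JSON, a list of rows, each an object with "slide": the shift along the world's x, y, z in mm, a list of three; "angular": the turn, a rotation vector about the world's x, y, z in rad, a list of three; "jaw": the finger opening in mm, from 0 to 85.4. A call has 1 to 10 rows; each row shifts and turns the commanded pose from where the row before left it; what a row does not reach is not made up. A row lasts 1/8 s, in which the tool goes at most 62.5 mm and 10.7 degrees, less where a joint would pass 70% of its speed; a pose out of reach is approached as far as the arm can. A call is refused whole if a number of a shift passes 62.5 or a number of a turn 0.188, either way. A call with a gripper value outside its range is refused whole. The fingers move at their own pace and stop on an object; FORCE is the grip in N (left out, the last holds). Time passes only in rows, so rows that do not move let the fingers close. It gives the time, the measured TCP pose, the force and the opening at its end, in the units of the state.
- readout.observe(): the state, without advancing time (a new reading comes with each control period).
- cams.capture(name): name is "scene" or "top" or "wrist"; returns (picture, depth): 400x640x3 uint8, red, green, blue; 400x640 float32, m along the optical axis (not along the pixel's ray), 0 where there is no reading.
- cams.camera_model(name): a dict with "mtx" (3x3 intrinsics, pixels), "eye" and "rotation" of the camera in the world; the wrist camera has in their place "T_tool_cam" (4x4, takes a point from camera to tool coordinates, whose origin is the TCP and whose axes are the tool frame's). Camera axes: x right, y up, looking along -z (the intrinsics and any distortion apply to the point x, -y, -z); pixel columns grow to the right and rows downward; lengths in m; the calibration is good to about 2 mm. A picture is of the moment at which its call begins: read the wrist's pose just before it. camera_model takes no time and is no camera call.
- order.close_job(): hands the job in, once; it reports no verdict.
The state is a dict: "clock": time; "joints": joint angles; "qd": joint speeds; "joint_torque": joint torques, N m; "tcp_pos": TCP position; "orientation": TCP orientation; "wrist_force": force on the tool from outside, world axes, zero at the start; "wrist_torque": the same for the moment, N m; "finger_gap": finger opening in m.
Only numpy, scipy, OpenCV 4.12 (cv2) and the standard library are available. Lean on these libraries where they do the work, as an engineer would, in place of code of your own. Each camera call takes 0.05 s, during which the arm holds its last target. There are 200 camera calls.

## Working session

There is one attempt and no reset: what is moved stays moved. The work goes in short steps, Python scripts to look and compute and a shell command to move; the robot and the scene stay as the last step left them, time stands still between calls to the robot, and variables do not carry over. Pictures are saved under pics/ and viewed, on a budget of 10 in all, crops included, one or two more only if the job needs it, and the job is handed in when it is done.

```bash
mkdir -p pics; ls
python3 - <<'E'
from plant import readout,cams
import cv2,numpy as np
print(readout.observe())
for n in("scene","top"):
    p,d=cams.capture(n); cv2.imwrite(f"pics/{n}0.png",p[:,:,::-1]); np.savez(f"pics/{n}0.npz",p=p,d=d)
    print(n,cams.camera_model(n))
print(cams.camera_model("wrist"))
E
```

```text
pics
{'clock': 0.0, 'joints': array([-1.29259123e+00,  4.91599387e-01,  1.55947623e+00, -2.48138860e-05,
        1.09170068e+00, -1.05606947e-01]), 'qd': array([-0.00097749,  0.00166958,  0.0008741 , -0.00067131, -0.00125283,
       -0.0011998 ]), 'joint_torque': array([-2.64266782e-03, -6.18446016e+01, -2.61591876e+01, -1.65975448e-04,
        3.92765505e-03,  2.49573111e-05]), 'tcp_pos': array([ 0.23397205, -0.57925921,  0.2010938 ]), 'orientation': array([ 0.58645189, -0.58592519,  0.395778  , -0.39512736]), 'wrist_force': array([ 0.11673593, -1.17120567,  0.20540805]), 'wrist_torque': array([ 0.0228876 , -0.01786467,  0.03661928]), 'finger_gap': 0.08542423660784872}
scene {'mtx': array([[485.3448758 ,   0.        , 315.82657038],
       [  0.        , 485.3448758 , 198.0625993 ],
       [  0.        ,   0.        ,   1.        ]]), 'eye': array([ 0.68920223, -1.1312307 ,  0.68271554]), 'rotation': array([0.857683  , 0.51266516, 0.02329106, 0.03180941])}
top {'mtx': array([[417.74912999,   0.        , 323.70119201],
       [  0.        , 417.74912999, 204.17079873],
       [  0.        ,   0.        ,   1.        ]]), 'eye': array([0.40391643, 0.01653611, 1.07322385]), 'rotation': array([-0.69602138, -0.06742407,  0.05805756,  0.71248688])}
{'mtx': array([[285.86118979,   0.        , 317.9237628 ],
       [  0.        , 285.86118979, 194.09307205],
       [  0.        ,   0.        ,   1.        ]]), 'T_tool_cam': array([[ 9.99999121e-01, -1.24246069e-03,  4.63676755e-04,
         2.95668952e-04],
       [ 8.46189845e-04,  3.28589166e-01, -9.44472574e-01,
        -1.72556838e-01],
       [ 1.02111089e-03,  9.44472136e-01,  3.28589929e-01,
         8.38081520e-02],
       [ 0.00000000e+00,  0.00000000e+00,  0.00000000e+00,
         1.00000000e+00]])}
```

View pics/scene0.png

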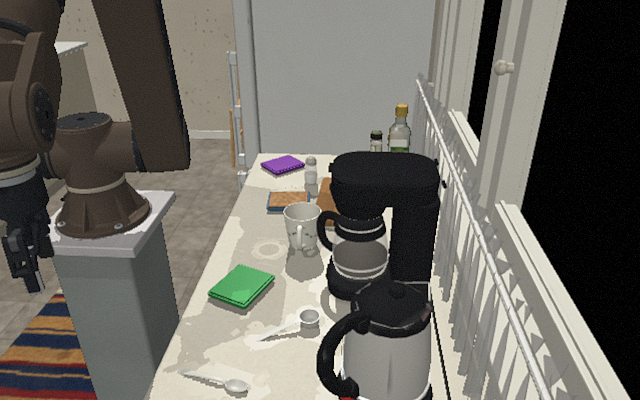

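View pics/top0.png

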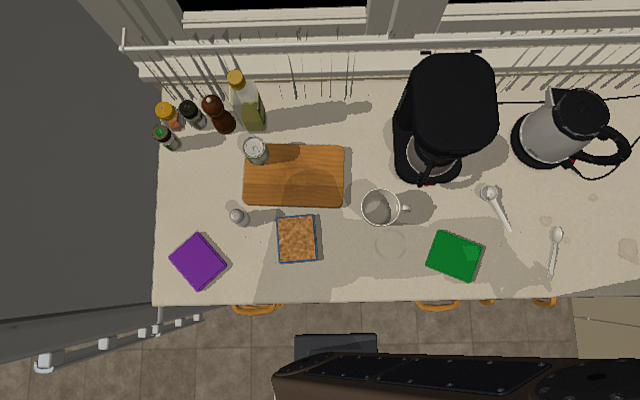

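Scene: the cork-up tile with a blue rim is at (288,201), and the board is partly hidden behind the mug (300,230). Top: board at (294,176), cork tile at (297,239), shaker (238,215), mug (381,207), tin (256,150).
Candidates by top pixel: purple (198,262), green (455,256), and the cork-up tile with a blue rim (297,239). I choose the last and check it in a close crop.

```bash
cat > h.py <<'E'
import numpy as np,cv2
from scipy.spatial.transform import Rotation as R
from plant import readout,cams
def rot(q): return R.from_quat([q[1],q[2],q[3],q[0]])
def pose(name,st=None):
    m=cams.camera_model(name)
    if name=="wrist":
        T=m["T_tool_cam"]; r=rot(st["orientation"]).as_matrix()
        return m["mtx"],st["tcp_pos"]+r@T[:3,3],r@T[:3,:3]
    return m["mtx"],np.array(m["eye"]),rot(m["rotation"]).as_matrix()
def ray(P,uv,z):
    K,e,r=P; uv=np.atleast_2d(uv).astype(float)
    c=np.c_[(uv[:,0]-K[0,2])/K[0,0],-(uv[:,1]-K[1,2])/K[1,1],-np.ones(len(uv))]@r.T
    return e+c*((z-e[2])/c[:,2])[:,None]
def proj(P,X):
    K,e,r=P; c=(np.atleast_2d(X)-e)@r
    return np.c_[K[0,0]*c[:,0]/-c[:,2]+K[0,2],K[1,1]*-c[:,1]/-c[:,2]+K[1,2]]
def cloud(P,d):
    K,e,r=P; v,u=np.indices(d.shape)
    c=np.stack([(u-K[0,2])/K[0,0]*d,-(v-K[1,2])/K[1,1]*d,-d],-1)
    return e+c@r.T
E
python3 - <<'E'
from h import *
P=pose("top"); f=np.load("pics/top0.npz"); p,d=f["p"],f["d"]
cv2.imwrite("pics/crop0.png",cv2.resize(p[125:290,220:430][:,:,::-1],None,fx=3.6,fy=3.6,interpolation=cv2.INTER_CUBIC))
X=cloud(P,d)
for n,(u,v) in dict(tile=(297,239),board=(310,190),tin=(255,145),shaker=(238,213),work=(340,250)).items(): print(n,X[v,u].round(4),d[v,u])
hsv=cv2.cvtColor(p,cv2.COLOR_RGB2HSV)
def blob(m,seed,z):
    m=cv2.morphologyEx(m.astype(np.uint8),cv2.MORPH_CLOSE,np.ones((3,3)))
    n,l=cv2.connectedComponents(m); c=(l==l[seed[1],seed[0]]).astype(np.uint8)
    k=max(cv2.findContours(c,0,cv2.CHAIN_APPROX_NONE)[0],key=cv2.contourArea)
    W=ray(P,k[:,0],z); r=cv2.minAreaRect((W[:,:2]*1000).astype(np.float32))
    return k,r,cv2.boxPoints(r)
H,S,V=hsv[...,0].astype(int),hsv[...,1],hsv[...,2]
for nm,m,s,z in [("tile",(S>90),(297,239),.011),("cork",((H<25)&(S>90)),(297,239),.017),("board",((H<25)&(S>90)),(310,190),.022)]:
    k,r,b=blob(m,s,z); print(nm,m[s[1],s[0]],r,b.round(1).tolist())
print([hsv[v,u].tolist() for u,v in[(297,239),(310,190),(340,250),(297,262),(278,240)]])
E
```

```text
tile [0.506  0.0983 0.0147] 1.0607023
board [0.6309 0.0629 0.0215] 1.0756907
tin [0.7323 0.1932 0.0912] 1.0264972
shaker [0.5644 0.233  0.0894] 0.99902624
work [ 0.4768 -0.0104 -0.0009] 1.0696809
tile True ((508.3701171875, 100.20431518554688), (117.97245025634766, 98.68409729003906), 3.687814712524414) [[446.29998779296875, 145.6999969482422], [452.70001220703125, 47.20000076293945], [570.4000244140625, 54.79999923706055], [564.0999755859375, 153.1999969482422]]
cork True ((508.1148376464844, 99.91987609863281), (109.31676483154297, 89.23065185546875), 3.771360397338867) [[450.6000061035156, 140.8000030517578], [456.5, 51.79999923706055], [565.5999755859375, 59.0], [559.7000122070312, 148.0]]
board True ((673.3821411132812, 105.46324157714844), (259.18994140625, 165.8567657470703), 86.65032958984375) [[583.0, -19.100000381469727], [748.5999755859375, -28.799999237060547], [763.7000122070312, 230.0], [598.2000122070312, 239.6999969482422]]
[[15, 150, 129], [16, 176, 110], [21, 43, 159], [108, 28, 109], [105, 201, 117]]
```

View pics/crop0.png

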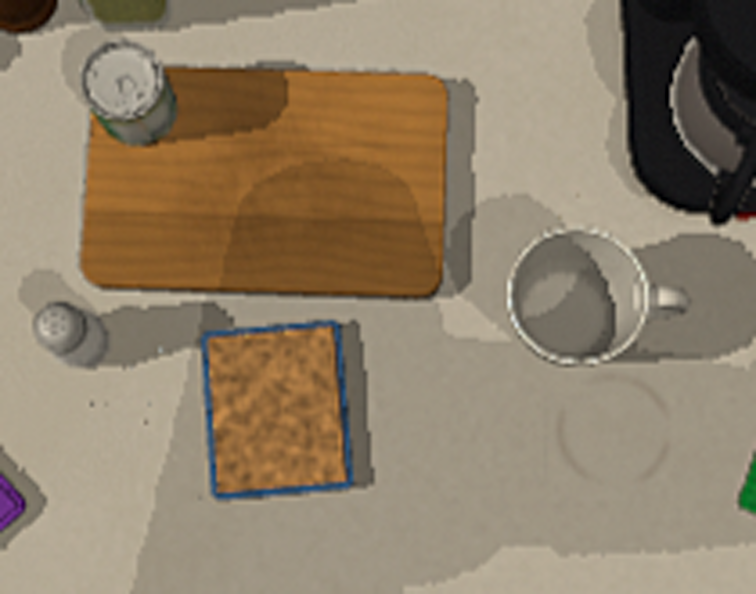

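The crop confirms it: the tile at top (297,239) has a blue rim and cork up. The measured sizes of 118x99 mm, cork 109x89 and board 259x166 all match the description. Next I work out the move for fingers straddling the near rim, jaw axis along the board edge.

Run:
```python
from h import *
st=readout.observe(); r=rot(st["orientation"]); print(r.as_matrix().round(3))
a=-0.0586
xb=np.array([np.cos(a),np.sin(a),0]); yb=np.array([-xb[1],xb[0],0])
for s in(1,-1):
    T=R.from_matrix(np.c_[s*yb,[0,0,-1],-s*xb]); print(s,(T*r.inv()).as_rotvec().round(3))
P=pose("top"); print("mug rim",ray(P,(381,207),.095)[0].round(3))
be=np.array([.5906,.1103,.022]); c=np.array([.5084,.1002,.022])
t=be+yb*((c-be)@yb); print("edge opposite tile",t.round(4),"pre-push tcp",(t-xb*(.12+.023+.011+.02)).round(4))
```

```text
[[ 0.374 -0.     0.927]
 [-0.927  0.001  0.374]
 [-0.001 -1.     0.   ]]
1 [ 0.000e+00 -1.000e-03  2.699e+00]
-1 [-0.001 -0.    -0.442]
mug rim [ 0.57  -0.108  0.095]
edge opposite tile [0.5897 0.0954 0.022 ] pre-push tcp [0.416  0.1056 0.022 ]
```

```bash
python3 -m pendant '[{"slide":[20,40,0],"angular":[0,0,-0.044],"jaw":50},{"slide":[20,40,0],"angular":[0,0,-0.044],"jaw":50},{"slide":[20,40,0],"angular":[0,0,-0.044],"jaw":50},{"slide":[20,40,0],"angular":[0,0,-0.044],"jaw":50},{"slide":[20,40,0],"angular":[0,0,-0.044],"jaw":50},{"slide":[20,40,0],"angular":[0,0,-0.044],"jaw":50},{"slide":[20,40,0],"angular":[0,0,-0.044],"jaw":50},{"slide":[20,40,0],"angular":[0,0,-0.044],"jaw":50},{"slide":[20,40,0],"angular":[0,0,-0.044],"jaw":50},{"slide":[20,40,0],"angular":[0,0,-0.044],"jaw":50}]' 60
python3 -m pendant '[{"slide":[-2,31,-10],"angular":[0,0,0],"jaw":50},{"slide":[-2,31,-10],"angular":[0,0,0],"jaw":50},{"slide":[-2,31,-10],"angular":[0,0,0],"jaw":50},{"slide":[-2,31,-10],"angular":[0,0,0],"jaw":50},{"slide":[-2,31,-10],"angular":[0,0,0],"jaw":50},{"slide":[-2,31,-10],"angular":[0,0,0],"jaw":50},{"slide":[-2,31,-10],"angular":[0,0,0],"jaw":50},{"slide":[-2,31,-10],"angular":[0,0,0],"jaw":50},{"slide":[-2,31,-10],"angular":[0,0,0],"jaw":50},{"slide":[0,0,0],"angular":[0,0,0],"jaw":50}]'
```

```text
clock: 1.35
tcp_pos: [0.4345, -0.1781, 0.2016]
orientation: [0.485, -0.485, 0.514, -0.514]
wrist_force: [0.8, -0.9, 0.5]
finger_gap: 0.05
clock: 2.6
tcp_pos: [0.4154, 0.1007, 0.1111]
orientation: [0.486, -0.487, 0.514, -0.513]
wrist_force: [-0.7, -0.2, -0.7]
finger_gap: 0.0497
```

```bash
python3 -m pendant '[{"slide":[0,2,-30],"angular":[0,0,0],"jaw":50},{"slide":[0,2,-30],"angular":[0,0,0],"jaw":50},{"slide":[0,1,-25],"angular":[0,0,0],"jaw":50},{"slide":[0,0,-5],"angular":[0,0,0],"jaw":50},{"slide":[0,0,0],"angular":[0,0,0],"jaw":50}]'
python3 - <<'E'
from h import *
st=readout.observe(); P=pose("wrist",st); p,d=cams.capture("wrist"); cv2.imwrite("pics/w1.png",p[:,:,::-1]); np.savez("pics/w1.npz",p=p,d=d)
print(st["tcp_pos"],proj(P,st["tcp_pos"]))
X=cloud(P,d); rel=(X-st["tcp_pos"])@rot(st["orientation"]).as_matrix()
m=(d>0)&(abs(rel[...,2])<.03)&(abs(rel[...,0])<.07)&(rel[...,1]<.02)&(rel[...,1]>-.06)&(X[...,2]>.012)
r=rel[m]; print(m.sum(),np.percentile(r,[0,1,50,99,100],axis=0).round(4))
for s in(1,-1):
    q=r[r[:,0]*s>0]; print(s,len(q), np.percentile(q,[1,99],axis=0).round(4) if len(q) else 0)
E
```

```text
clock: 3.22
tcp_pos: [0.4163, 0.1041, 0.0221]
orientation: [-0.486, 0.486, -0.514, 0.514]
wrist_force: [0.5, 0.0, -0.1]
finger_gap: 0.05
[0.41629243 0.10409866 0.0220553 ] [[316.91116806 227.98804218]]
1975 [[-0.0416 -0.06   -0.0129]
 [-0.0379 -0.0598 -0.0114]
 [-0.0243 -0.0491  0.0061]
 [ 0.0386  0.0085  0.0296]
 [ 0.0394  0.01    0.0299]]
1 951 [[ 0.0253 -0.0598 -0.0114]
 [ 0.039  -0.034   0.0105]]
-1 1024 [[-0.0385 -0.0597 -0.0115]
 [-0.0242  0.0088  0.0297]]
```

View pics/w1.png

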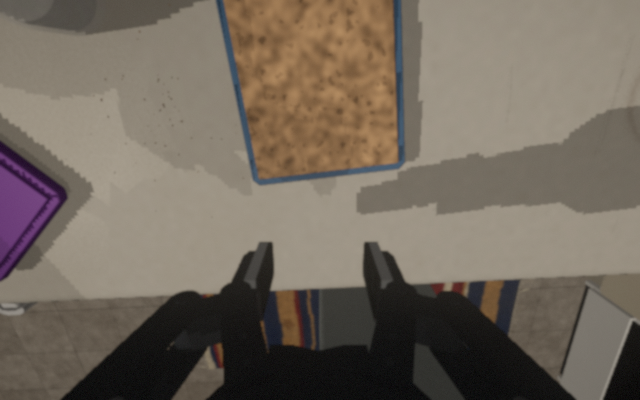

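The wrist view shows the fingertips at (265,245) and (370,245), behind the tile's near rim (row 180, columns 255–403), about centred on it.

```bash
python3 - <<'E'
from h import *
st=readout.observe(); P=pose("wrist",st); f=np.load("pics/w1.npz"); d=f["d"]; M=rot(st["orientation"]).as_matrix()
for y in(-.02,-.015,-.01,-.005,0): print(y,proj(P,st["tcp_pos"]+M@np.array([[.025,y,.011],[-.025,y,.011]]).T.T[0]).round(1), proj(P,st["tcp_pos"]+M@np.array([.025,y,-.011])).round(1))
for v in range(236,262,3): print(v,d[v,258:276:3].round(3))
print(ray(P,[(260,184),(403,165),(330,178)],.010).round(4))
E
python3 -m pendant '[{"slide":[0,0,-6],"angular":[0,0,0],"jaw":50},{"slide":[0,0,-6],"angular":[0,0,0],"jaw":50},{"slide":[0,0,-3],"angular":[0,0,0],"jaw":50},{"slide":[0,0,0],"angular":[0,0,0],"jaw":50}]'
```

```text
-0.02 [[359.3 226.1]] [[357.5 258.7]]
-0.015 [[358.2 222.5]] [[356.5 254.4]]
-0.01 [[357.1 219.1]] [[355.5 250.3]]
-0.005 [[356.1 215.9]] [[354.6 246.4]]
0 [[355.1 212.8]] [[353.7 242.7]]
236 [0.216 0.217 0.217 0.217 0.218 0.217]
239 [0.217 0.217 0.218 0.218 0.218 0.217]
242 [0.217 0.153 0.153 0.151 0.153 0.219]
245 [0.148 0.149 0.149 0.149 0.151 0.22 ]
248 [0.147 0.147 0.146 0.147 0.151 0.219]
251 [0.143 0.143 0.144 0.144 0.151 0.221]
254 [0.14  0.14  0.141 0.14  0.149 0.222]
257 [0.138 0.138 0.138 0.141 0.152 0.222]
260 [0.135 0.135 0.136 0.142 0.151 0.16 ]
[[0.4454 0.1412 0.01  ]
 [0.4532 0.0451 0.01  ]
 [0.447  0.0937 0.01  ]]
clock: 3.78
tcp_pos: [0.4159, 0.1045, 0.0065]
orientation: [0.486, -0.486, 0.514, -0.514]
wrist_force: [0.1, -1.2, -0.6]
finger_gap: 0.0502
```

```bash
python3 -m pendant '[{"slide":[0,0,-3],"angular":[0,0,0],"jaw":50},{"slide":[0,0,0],"angular":[0,0,0],"jaw":50}]'; python3 -m pendant '[{"slide":[0,0,-3],"angular":[0,0,0],"jaw":50},{"slide":[0,0,0],"angular":[0,0,0],"jaw":50}]'
python3 - <<'E'
from h import *
st=readout.observe(); P=pose("wrist",st); p,d=cams.capture("wrist"); cv2.imwrite("pics/w2.png",p[:,:,::-1])
X=cloud(P,d); M=rot(st["orientation"]).as_matrix(); rel=(X-st["tcp_pos"])@M
for u in (262,268,368,374):
    print(u,[(v,rel[v,u].round(4).tolist(),X[v,u,2].round(4)) for v in (225,238,242,246,250,258)])
E
```

```text
clock: 4.03
tcp_pos: [0.416, 0.1045, 0.0036]
orientation: [0.486, -0.486, 0.514, -0.514]
wrist_force: [-0.5, 0.5, 0.0]
finger_gap: 0.0499
clock: 4.28
tcp_pos: [0.416, 0.1044, 0.0006]
orientation: [0.486, -0.486, 0.514, -0.514]
wrist_force: [-1.8, -0.4, 0.3]
finger_gap: 0.05
262 [(225, [-0.0365, 0.0002, 0.002], np.float64(0.0003)), (238, [-0.0369, -0.0009, -0.007], np.float64(0.0015)), (242, [-0.0292, -0.0366, 0.0095], np.float64(0.0371)), (246, [-0.0283, -0.0416, 0.0099], np.float64(0.0422)), (250, [-0.0278, -0.0446, 0.0093], np.float64(0.0451)), (258, [-0.0261, -0.0533, 0.01], np.float64(0.0538))]
268 [(225, [-0.0322, -0.0013, 0.0027], np.float64(0.0018)), (238, [-0.033, -0.0002, -0.0074], np.float64(0.0008)), (242, [-0.0258, -0.0378, 0.0101], np.float64(0.0383)), (246, [-0.0251, -0.0418, 0.0101], np.float64(0.0424)), (250, [-0.0245, -0.0454, 0.0098], np.float64(0.0459)), (258, [-0.0247, -0.0459, 0.0055], np.float64(0.0465))]
368 [(225, [0.034, 0.0004, 0.0021], np.float64(0.0002)), (238, [0.0346, 0.0004, -0.0076], np.float64(0.0002)), (242, [0.0275, -0.0367, 0.0096], np.float64(0.0372)), (246, [0.0266, -0.0419, 0.0102], np.float64(0.0425)), (250, [0.0261, -0.0448, 0.0095], np.float64(0.0453)), (258, [0.0256, -0.049, 0.0074], np.float64(0.0495))]
374 [(225, [0.0377, -0.001, 0.0027], np.float64(0.0015)), (238, [0.0385, -0.0, -0.0074], np.float64(0.0006)), (242, [0.0305, -0.0376, 0.0101], np.float64(0.0381)), (246, [0.0296, -0.0421, 0.0103], np.float64(0.0426)), (250, [0.029, -0.0454, 0.0099], np.float64(0.0459)), (258, [0.0277, -0.0528, 0.0098], np.float64(0.0534))]
```

```bash
python3 -m pendant '[{"slide":[0,0,10],"angular":[0,0,0],"jaw":0},{"slide":[0,0,5],"angular":[0,0,0],"jaw":0},{"slide":[0,0,0],"angular":[0,0,0],"jaw":0},{"slide":[0,0,0],"angular":[0,0,0],"jaw":0},{"slide":[0,0,0],"angular":[0,0,0],"jaw":0},{"slide":[0,0,0],"angular":[0,0,0],"jaw":0}]' 60
python3 - <<'E'
from h import *
st=readout.observe(); P=pose("wrist",st); p,d=cams.capture("wrist"); cv2.imwrite("pics/w3.png",p[:,:,::-1])
X=cloud(P,d); M=rot(st["orientation"]).as_matrix(); rel=(X-st["tcp_pos"])@M
for u in (308,317,326):
    print(u,[(v,rel[v,u].round(4).tolist(),X[v,u,2].round(4)) for v in range(206,262,5)])
E
```

```text
clock: 5.08
tcp_pos: [0.416, 0.1044, 0.0156]
orientation: [0.486, -0.486, 0.514, -0.514]
wrist_force: [0.2, 1.1, -0.0]
finger_gap: -0.0001
308 [(206, [-0.0063, 0.0151, 0.0098], np.float64(0.0005)), (211, [-0.0064, 0.0158, 0.0056], np.float64(-0.0003)), (216, [-0.0064, 0.0141, 0.0025], np.float64(0.0015)), (221, [-0.0064, 0.0144, -0.0015], np.float64(0.0012)), (226, [-0.0065, 0.0155, -0.006], np.float64(0.0001)), (231, [-0.0066, 0.0154, -0.0099], np.float64(0.0002)), (236, [-0.0066, 0.0156, -0.0141], np.float64(-0.0)), (241, [-0.0046, -0.0357, 0.0096], np.float64(0.0512)), (246, [-0.0044, -0.0414, 0.0099], np.float64(0.057)), (251, [-0.0043, -0.0462, 0.0097], np.float64(0.0618)), (256, [-0.0041, -0.0515, 0.0101], np.float64(0.0671)), (261, [-0.004, -0.0561, 0.0102], np.float64(0.0717))]
317 [(206, [0.0, 0.015, 0.0098], np.float64(0.0006)), (211, [-0.0, 0.0158, 0.0057], np.float64(-0.0002)), (216, [0.0, 0.0149, 0.0022], np.float64(0.0006)), (221, [-0.0, 0.0157, -0.0021], np.float64(-0.0001)), (226, [0.0, 0.0146, -0.0055], np.float64(0.001)), (231, [-0.0, 0.0158, -0.0101], np.float64(-0
[... 272 characters left out ...]
, (261, [0.0003, -0.0542, 0.009], np.float64(0.0698))]
326 [(206, [0.0064, 0.016, 0.0094], np.float64(-0.0004)), (211, [0.0064, 0.0146, 0.0062], np.float64(0.001)), (216, [0.0064, 0.0158, 0.0018], np.float64(-0.0002)), (221, [0.0065, 0.0158, -0.0021], np.float64(-0.0002)), (226, [0.0065, 0.0154, -0.0059], np.float64(0.0002)), (231, [0.0065, 0.0146, -0.0095], np.float64(0.001)), (236, [0.0066, 0.0155, -0.014], np.float64(0.0001)), (241, [0.005, -0.0359, 0.0098], np.float64(0.0515)), (246, [0.0049, -0.0421, 0.0103], np.float64(0.0577)), (251, [0.0048, -0.046, 0.0096], np.float64(0.0616)), (256, [0.0046, -0.0513, 0.0099], np.float64(0.0669)), (261, [0.0045, -0.0564, 0.0104], np.float64(0.072))]
```

View pics/w3.png

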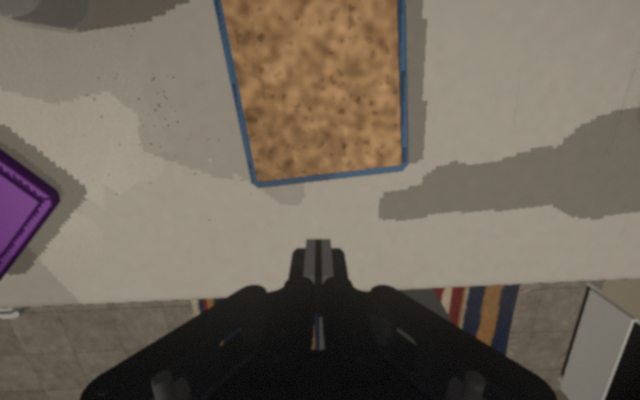

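The wrist view and depth both put the shut tips (318,240) about 36 mm above the stated TCP. The shadow tip at (380,205) agrees. I'll settle it by touching down gently.

```bash
python3 -m pendant '[{"slide":[0,0,-7],"angular":[0,0,0],"jaw":50},{"slide":[0,0,-7],"angular":[0,0,0],"jaw":50},{"slide":[0,0,0],"angular":[0,0,0],"jaw":50},{"slide":[0,0,0],"angular":[0,0,0],"jaw":50}]' 60; for i in 1; do python3 -m pendant '[{"slide":[0,0,-3],"angular":[0,0,0],"jaw":50},{"slide":[0,0,0],"angular":[0,0,0],"jaw":50}]';  done;  python3 -m pendant '[{"slide":[0,0,-3],"angular":[0,0,0],"jaw":50},{"slide":[0,0,0],"angular":[0,0,0],"jaw":50}]'; python3 -m pendant '[{"slide":[0,0,-2],"angular":[0,0,0],"jaw":50},{"slide":[0,0,0],"angular":[0,0,0],"jaw":50}]'
```

```text
clock: 5.62
tcp_pos: [0.416, 0.1045, 0.0016]
orientation: [0.486, -0.486, 0.514, -0.514]
wrist_force: [0.0, -0.5, -0.3]
finger_gap: 0.05
clock: 5.88
tcp_pos: [0.416, 0.1045, -0.0014]
orientation: [0.486, -0.486, 0.514, -0.514]
wrist_force: [1.0, 0.2, 0.6]
finger_gap: 0.0499
clock: 6.12
tcp_pos: [0.416, 0.1045, -0.0044]
orientation: [0.486, -0.486, 0.514, -0.514]
wrist_force: [-0.6, 0.7, 0.5]
finger_gap: 0.0499
clock: 6.38
tcp_pos: [0.416, 0.1045, -0.0064]
orientation: [0.486, -0.486, 0.514, -0.514]
wrist_force: [0.7, 0.1, -0.2]
finger_gap: 0.0502
```

```bash
for i in 1; do python3 -m pendant '[{"slide":[0,0,-2],"angular":[0,0,0],"jaw":50},{"slide":[0,0,0],"angular":[0,0,0],"jaw":50}]' | grep -E "tcp|force"; python3 -m pendant '[{"slide":[0,0,-2],"angular":[0,0,0],"jaw":50},{"slide":[0,0,0],"angular":[0,0,0],"jaw":50}]'| grep -E "tcp|force"; python3 -m pendant '[{"slide":[0,0,-2],"angular":[0,0,0],"jaw":50},{"slide":[0,0,0],"angular":[0,0,0],"jaw":50}]'| grep -E "tcp|force"; done
```

```text
tcp_pos: [0.416, 0.1044, -0.0084]
wrist_force: [1.5, -0.3, 1.0]
tcp_pos: [0.416, 0.1044, -0.0104]
wrist_force: [-0.3, -0.4, 0.9]
tcp_pos: [0.416, 0.1044, -0.0124]
wrist_force: [-0.2, -0.5, -0.4]
```

```bash
for i in 1; do python3 -m pendant '[{"slide":[0,0,-4],"angular":[0,0,0],"jaw":50},{"slide":[0,0,0],"angular":[0,0,0],"jaw":50}]' | grep -E "tcp|force"; python3 -m pendant '[{"slide":[0,0,-4],"angular":[0,0,0],"jaw":50},{"slide":[0,0,0],"angular":[0,0,0],"jaw":50}]'| grep -E "tcp|force"; python3 -m pendant '[{"slide":[0,0,-3],"angular":[0,0,0],"jaw":50},{"slide":[0,0,0],"angular":[0,0,0],"jaw":50}]'| grep -E "tcp|force"; done
python3 - <<'E'
from h import *
st=readout.observe(); P=pose("wrist",st); p,d=cams.capture("wrist"); cv2.imwrite("pics/w4.png",p[:,:,::-1])
X=cloud(P,d)
for u in (265,370): print(u,[(v,X[v,u].round(4).tolist()) for v in range(230,258,4)])
E
```

```text
tcp_pos: [0.4159, 0.1044, -0.0165]
wrist_force: [0.0, 0.1, 0.8]
tcp_pos: [0.4159, 0.1044, -0.0205]
wrist_force: [0.4, -0.4, -0.7]
tcp_pos: [0.416, 0.1045, -0.0235]
wrist_force: [-0.4, -0.1, -0.1]
265 [(230, [0.428, 0.1336, 0.0005]), (234, [0.4252, 0.134, -0.0001]), (238, [0.4231, 0.1341, 0.0009]), (242, [0.4268, 0.1316, 0.0126]), (246, [0.4277, 0.1304, 0.0187]), (250, [0.4277, 0.1297, 0.0228]), (254, [0.427, 0.1293, 0.0254])]
370 [(230, [0.4249, 0.0733, 0.0009]), (234, [0.4217, 0.0731, -0.0003]), (238, [0.4196, 0.0733, 0.0007]), (242, [0.425, 0.0758, 0.015]), (246, [0.4244, 0.0763, 0.0181]), (250, [0.4246, 0.077, 0.0224]), (254, [0.425, 0.0778, 0.0269])]
```

Visual evidence holds: with the TCP at −23.5 mm the tips are still about 12 mm up, so the true tips lie about 36 mm behind the stated TCP. I use that from here on.

```bash
python3 -m pendant '[{"slide":[0,0,-4],"angular":[0,0,0],"jaw":50},{"slide":[0,0,0],"angular":[0,0,0],"jaw":50}]' | grep -E "tcp|force"; python3 -m pendant '[{"slide":[0,-4,-3],"angular":[0,0,0],"jaw":50},{"slide":[0,-4,0],"angular":[0,0,0],"jaw":50}]'| grep -E "tcp|force"; python3 -m pendant '[{"slide":[0,0,-1],"angular":[0,0,0],"jaw":50},{"slide":[0,0,0],"angular":[0,0,0],"jaw":50}]'| grep -E "tcp|force"; python3 -m pendant '[{"slide":[0,0,-1],"angular":[0,0,0],"jaw":50},{"slide":[0,0,0],"angular":[0,0,0],"jaw":50}]'| grep -E "tcp|force"
```

```text
tcp_pos: [0.416, 0.1045, -0.0275]
wrist_force: [-0.2, -0.1, 1.1]
tcp_pos: [0.416, 0.0962, -0.0305]
wrist_force: [0.2, 0.4, 0.2]
tcp_pos: [0.4161, 0.0964, -0.0313]
wrist_force: [-0.4, 0.9, 0.0]
tcp_pos: [0.416, 0.0965, -0.0323]
wrist_force: [0.6, -0.0, -0.3]
```

```bash
python3 -m pendant '[{"slide":[5,-0.3,0],"angular":[0,0,0],"jaw":50},{"slide":[5,-0.3,0],"angular":[0,0,0],"jaw":50},{"slide":[5,-0.3,0],"angular":[0,0,0],"jaw":50},{"slide":[5,-0.3,0],"angular":[0,0,0],"jaw":50},{"slide":[4,-0.2,0],"angular":[0,0,0],"jaw":50},{"slide":[4,-0.2,0],"angular":[0,0,0],"jaw":50},{"slide":[4,-0.2,0],"angular":[0,0,0],"jaw":50},{"slide":[4,-0.2,0],"angular":[0,0,0],"jaw":50},{"slide":[2,-0.1,0],"angular":[0,0,0],"jaw":50}]'; python3 -m pendant '[{"slide":[2,-0.1,0],"angular":[0,0,0],"jaw":50},{"slide":[0,0,0],"angular":[0,0,0],"jaw":50}]'| grep -E "tcp|force";python3 -m pendant '[{"slide":[2,-0.1,0],"angular":[0,0,0],"jaw":50},{"slide":[0,0,0],"angular":[0,0,0],"jaw":50}]'| grep -E "tcp|force"
```

```text
clock: 10.05
tcp_pos: [0.4544, 0.0943, -0.0323]
orientation: [-0.486, 0.486, -0.514, 0.514]
wrist_force: [-2.3, 0.9, 0.4]
finger_gap: 0.05
tcp_pos: [0.4563, 0.0943, -0.0323]
wrist_force: [-1.4, 0.4, -0.3]
tcp_pos: [0.4583, 0.0941, -0.0323]
wrist_force: [0.3, -0.6, 0.6]
```

```bash
python3 -m pendant '[{"slide":[1.5,-0.1,0],"angular":[0,0,0],"jaw":50},{"slide":[0,0,0],"angular":[0,0,0],"jaw":50}]'| grep -E "tcp|force";python3 -m pendant '[{"slide":[1,-0.1,0],"angular":[0,0,0],"jaw":50},{"slide":[0,0,0],"angular":[0,0,0],"jaw":50}]'| grep -E "tcp|force"
python3 - <<'E'
from h import *
st=readout.observe(); P=pose("wrist",st); p,d=cams.capture("wrist"); cv2.imwrite("pics/w5.png",p[:,:,::-1])
E
```

```text
tcp_pos: [0.4597, 0.0941, -0.0323]
wrist_force: [-1.2, 0.3, 0.2]
tcp_pos: [0.4598, 0.094, -0.0323]
wrist_force: [-4.5, 2.0, 1.8]
```

View pics/w5.png

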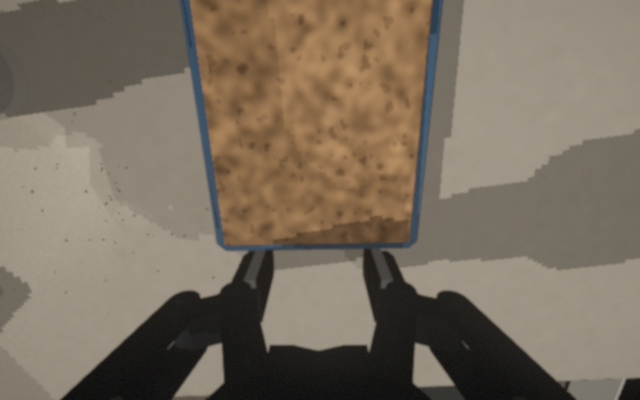

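The picture shows the tile squared up, its near rim at row 247 (columns 217–417) flush against both fingertips. Contact force is building. Press further, then rise.

```bash
python3 -m pendant '[{"slide":[1.5,-0.1,0],"angular":[0,0,0],"jaw":50},{"slide":[0,0,0],"angular":[0,0,0],"jaw":50}]'| grep -E "tcp|force";python3 -m pendant '[{"slide":[0.1,0,2],"angular":[0,0,0],"jaw":50},{"slide":[0.1,0,2],"angular":[0,0,0],"jaw":50},{"slide":[0.1,0,2],"angular":[0,0,0],"jaw":50},{"slide":[0,0,0],"angular":[0,0,0],"jaw":50}]'| grep -E "tcp|force"
```

```text
tcp_pos: [0.4599, 0.094, -0.0324]
wrist_force: [-10.4, 3.4, 6.0]
tcp_pos: [0.4602, 0.0941, -0.0266]
wrist_force: [-8.4, 6.6, -1.1]
```

```bash
python3 -m pendant '[{"slide":[0.2,0.4,2],"angular":[0,0,0],"jaw":50},{"slide":[0.2,0.4,2],"angular":[0,0,0],"jaw":50},{"slide":[0.2,0.2,2],"angular":[0,0,0],"jaw":50},{"slide":[0.3,0,2],"angular":[0,0,0],"jaw":50},{"slide":[0.3,0,2],"angular":[0,0,0],"jaw":50},{"slide":[0,0,0],"angular":[0,0,0],"jaw":50}]'| grep -E "tcp|force"
python3 - <<'E'
from h import *
st=readout.observe(); P=pose("wrist",st); p,d=cams.capture("wrist"); cv2.imwrite("pics/w6.png",p[:,:,::-1])
X=cloud(P,d)
for u in (240,320,395): print(u,[(v,X[v,u].round(4).tolist()) for v in range(0,256,20)])
E
```

```text
tcp_pos: [0.4614, 0.0951, -0.0166]
wrist_force: [-8.9, 5.6, -1.0]
240 [(0, [0.5839, 0.1199, 0.018]), (20, [0.5766, 0.1207, 0.0187]), (40, [0.5688, 0.1213, 0.0209]), (60, [0.5613, 0.1225, 0.0207]), (80, [0.5532, 0.1229, 0.0236]), (100, [0.5451, 0.1242, 0.023]), (120, [0.5367, 0.125, 0.0247]), (140, [0.5281, 0.126, 0.0259]), (160, [0.5192, 0.1269, 0.0272]), (180, [0.5099, 0.1281, 0.0279]), (200, [0.5007, 0.129, 0.0297]), (220, [0.4912, 0.1299, 0.0314]), (240, [0.4815, 0.1309, 0.0332])]
320 [(0, [0.582, 0.087, 0.0183]), (20, [0.5743, 0.0874, 0.0208]), (40, [0.5671, 0.0878, 0.0201]), (60, [0.5592, 0.0882, 0.0228]), (80, [0.5514, 0.0886, 0.022]), (100, [0.5432, 0.089, 0.0238]), (120, [0.5348, 0.0895, 0.0249]), (140, [0.526, 0.0899, 0.0255]), (160, [0.5172, 0.0904, 0.0269]), (180, [0.5081, 0.0909, 0.0285]), (200, [0.4984, 0.0914, 0.0291]), (220, [0.4889, 0.0919, 0.031]), (240, [0.4784, 0.0925, 0.0314])]
395 [(0, [0.5804, 0.0561, 0.018]), (20, [0.5728, 0.0563, 0.0199]), (40, [0.5652, 0.0565, 0.0216]), (60, [0.5576, 0.0562, 0.0213]), (80, [0.5496, 0.056, 0.0217]), (100, [0.5414, 0.0565, 0.0248]), (120, [0.533, 0.0563, 0.0254]), (140, [0.5242, 0.0561, 0.0255]), (160, [0.5154, 0.0562, 0.0274]), (180, [0.506, 0.056, 0.0279]), (200, [0.497, 0.0564, 0.0304]), (220, [0.4866, 0.0559, 0.0302]), (240, [0.4769, 0.0561, 0.0321])]
```

```bash
python3 -m pendant '[{"slide":[0.6,0.3,3],"angular":[0,0,0],"jaw":50},{"slide":[0.6,0.3,3],"angular":[0,0,0],"jaw":50},{"slide":[0.6,0.3,3],"angular":[0,0,0],"jaw":50},{"slide":[0.7,0.1,3],"angular":[0,0,0],"jaw":50},{"slide":[0.7,0,3],"angular":[0,0,0],"jaw":50},{"slide":[0,0,0],"angular":[0,0,0],"jaw":50}]'| grep -E "tcp|force"
python3 -m pendant '[{"slide":[0.9,0,3],"angular":[0,0,0],"jaw":50},{"slide":[1,0,3],"angular":[0,0,0],"jaw":50},{"slide":[1,0,3],"angular":[0,0,0],"jaw":50},{"slide":[1.1,0,3],"angular":[0,0,0],"jaw":50},{"slide":[1.2,0,3],"angular":[0,0,0],"jaw":50},{"slide":[0,0,0],"angular":[0,0,0],"jaw":50}]'| grep -E "tcp|force"
python3 - <<'E'
from h import *
st=readout.observe(); P=pose("wrist",st); p,d=cams.capture("wrist"); cv2.imwrite("pics/w7.png",p[:,:,::-1])
X=cloud(P,d)
for u in (240,320,395): print(u,[(v,X[v,u].round(4).tolist()) for v in range(0,256,30)])
E
```

```text
tcp_pos: [0.464, 0.0959, -0.0016]
wrist_force: [-10.7, 1.1, 1.0]
tcp_pos: [0.4682, 0.0958, 0.0133]
wrist_force: [-14.2, 0.6, 4.4]
240 [(0, [0.5979, 0.1261, 0.0214]), (30, [0.5852, 0.1282, 0.0207]), (60, [0.5708, 0.1289, 0.0263]), (90, [0.5565, 0.1292, 0.0331]), (120, [0.5425, 0.1298, 0.0389]), (150, [0.5286, 0.1303, 0.0449]), (180, [0.5145, 0.1313, 0.0492]), (210, [0.5007, 0.1319, 0.0546]), (240, [0.4857, 0.1333, 0.0578])]
320 [(0, [0.5955, 0.0871, 0.0222]), (30, [0.5832, 0.0877, 0.0192]), (60, [0.5686, 0.0885, 0.0264]), (90, [0.5543, 0.0893, 0.033]), (120, [0.5403, 0.0901, 0.0394]), (150, [0.5263, 0.0909, 0.0445]), (180, [0.5125, 0.0916, 0.0498]), (210, [0.499, 0.0924, 0.0558]), (240, [0.4836, 0.0932, 0.058])]
395 [(0, [0.5934, 0.0506, 0.0224]), (30, [0.5807, 0.0499, 0.0212]), (60, [0.5664, 0.0507, 0.0267]), (90, [0.5522, 0.0516, 0.032]), (120, [0.5382, 0.0529, 0.0389]), (150, [0.5242, 0.0537, 0.044]), (180, [0.5099, 0.0542, 0.0483]), (210, [0.4967, 0.0555, 0.0553]), (240, [0.481, 0.0554, 0.0571])]
```

```bash
python3 -m pendant '[{"slide":[1.2,0,2.5],"angular":[0,0,0],"jaw":50},{"slide":[1.3,0,2.5],"angular":[0,0,0],"jaw":50},{"slide":[1.4,-0.1,2.5],"angular":[0,0,0],"jaw":50},{"slide":[1.5,-0.1,2.5],"angular":[0,0,0],"jaw":50},{"slide":[0,0,0],"angular":[0,0,0],"jaw":50}]'| grep -E "tcp|force"
python3 - <<'E'
from h import *
st=readout.observe(); P=pose("wrist",st); p,d=cams.capture("wrist"); cv2.imwrite("pics/w8.png",p[:,:,::-1])
X=cloud(P,d)
for u in (240,320,395): print(u,[(v,X[v,u].round(4).tolist()) for v in range(30,264,20)])
E
```

```text
tcp_pos: [0.4722, 0.0956, 0.0232]
wrist_force: [-20.8, 0.9, 8.2]
240 [(30, [0.5919, 0.1313, 0.0157]), (50, [0.581, 0.131, 0.0233]), (70, [0.5707, 0.131, 0.0292]), (90, [0.5607, 0.1312, 0.0344]), (110, [0.5509, 0.1313, 0.0397]), (130, [0.5413, 0.1311, 0.0456]), (150, [0.5319, 0.1313, 0.0504]), (170, [0.5227, 0.1314, 0.0553]), (190, [0.513, 0.1322, 0.0579]), (210, [0.5041, 0.1322, 0.0628]), (230, [0.4958, 0.132, 0.0684]), (250, [0.445, 0.1572, 0.0001])]
320 [(30, [0.5896, 0.0873, 0.0151]), (50, [0.5785, 0.0879, 0.0248]), (70, [0.5683, 0.0885, 0.0297]), (90, [0.5584, 0.089, 0.0345]), (110, [0.5486, 0.0896, 0.04]), (130, [0.539, 0.0901, 0.045]), (150, [0.5296, 0.0907, 0.05]), (170, [0.5204, 0.0912, 0.055]), (190, [0.5115, 0.0917, 0.06]), (210, [0.5022, 0.0922, 0.0635]), (230, [0.4927, 0.0927, 0.0666]), (250, [0.4417, 0.095, 0.0004])]
395 [(30, [0.5872, 0.046, 0.0159]), (50, [0.5763, 0.0477, 0.0241]), (70, [0.5662, 0.0485, 0.0286]), (90, [0.5562, 0.0495, 0.0344]), (110, [0.5464, 0.0505, 0.0395]), (130, [0.5368, 0.0515, 0.045]), (150, [0.5275, 0.0524, 0.0499]), (170, [0.5181, 0.0532, 0.0543]), (190, [0.5091, 0.0541, 0.059]), (210, [0.5, 0.0549, 0.0633]), (230, [0.4912, 0.0557, 0.0678]), (250, [0.4385, 0.0367, 0.0004])]
```

```bash
python3 -m pendant '[{"slide":[1,0,3],"angular":[0,0,0],"jaw":50},{"slide":[1.2,-0.1,3],"angular":[0,0,0],"jaw":50},{"slide":[1.6,-0.1,3],"angular":[0,0,0],"jaw":50},{"slide":[1.8,-0.1,3],"angular":[0,0,0],"jaw":50},{"slide":[2,-0.1,3],"angular":[0,0,0],"jaw":50},{"slide":[0,0,0],"angular":[0,0,0],"jaw":50}]'| grep -E "tcp|force"
cat > look.py <<'E'
from h import *
import sys
st=readout.observe(); P=pose("wrist",st); p,d=cams.capture("wrist"); cv2.imwrite(f"pics/{sys.argv[1]}.png",p[:,:,::-1])
X=cloud(P,d)
for u in (240,320,395): print(u,[(v,(X[v,u]*1000).round().astype(int).tolist()) for v in range(30,290,20)])
E
python3 look.py w9
```

```text
tcp_pos: [0.4803, 0.0951, 0.0384]
wrist_force: [-20.4, -0.6, 10.9]
240 [(30, [602, 133, 21]), (50, [592, 136, 14]), (70, [581, 136, 23]), (90, [569, 134, 36]), (110, [558, 134, 44]), (130, [548, 134, 50]), (150, [539, 133, 58]), (170, [529, 133, 64]), (190, [520, 133, 70]), (210, [511, 133, 76]), (230, [503, 132, 82]), (250, [445, 162, 1]), (270, [489, 131, 95])]
320 [(30, [599, 87, 22]), (50, [590, 87, 15]), (70, [578, 88, 27]), (90, [567, 88, 37]), (110, [556, 89, 44]), (130, [546, 90, 50]), (150, [536, 90, 58]), (170, [527, 91, 64]), (190, [518, 91, 72]), (210, [510, 92, 77]), (230, [501, 92, 81]), (250, [441, 95, 0]), (270, [421, 96, 1])]
395 [(30, [597, 43, 22]), (50, [588, 39, 7]), (70, [575, 43, 24]), (90, [564, 45, 32]), (110, [554, 47, 43]), (130, [544, 49, 51]), (150, [534, 50, 57]), (170, [524, 51, 63]), (190, [516, 53, 70]), (210, [507, 54, 76]), (230, [499, 55, 83]), (250, [437, 32, 0]), (270, [485, 58, 95])]
```

View pics/w9.png

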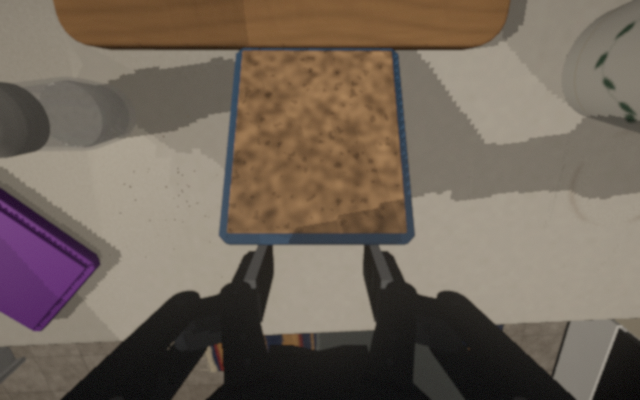

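The tile is tipped about 35°, its far edge at the board (row 47) and its near rim (row 240) on both fingertips (row 245). I want the tips lower on the blue face, so I press and let them slip down a little.

```bash
python3 -m pendant '[{"slide":[2.5,-0.1,2],"angular":[0,0,0],"jaw":50},{"slide":[2.5,-0.1,2],"angular":[0,0,0],"jaw":50},{"slide":[2.5,-0.1,1],"angular":[0,0,0],"jaw":50},{"slide":[1,0,0],"angular":[0,0,0],"jaw":50},{"slide":[0,0,0],"angular":[0,0,0],"jaw":50}]'| grep -E "tcp|force"
python3 look.py w10
```

```text
tcp_pos: [0.4834, 0.0949, 0.043]
wrist_force: [-42.9, 0.5, 27.3]
240 [(30, [605, 134, 22]), (50, [595, 135, 23]), (70, [584, 137, 22]), (90, [572, 136, 32]), (110, [561, 135, 44]), (130, [551, 134, 51]), (150, [541, 134, 59]), (170, [532, 133, 66]), (190, [523, 133, 73]), (210, [515, 132, 81]), (230, [507, 132, 87]), (250, [444, 163, 0]), (270, [492, 131, 99])]
320 [(30, [603, 86, 22]), (50, [592, 87, 21]), (70, [581, 88, 27]), (90, [570, 88, 35]), (110, [559, 89, 43]), (130, [549, 89, 52]), (150, [539, 90, 60]), (170, [530, 91, 66]), (190, [521, 91, 73]), (210, [512, 92, 80]), (230, [505, 92, 87]), (250, [441, 95, 1]), (270, [420, 96, 0])]
395 [(30, [600, 42, 21]), (50, [590, 42, 23]), (70, [578, 42, 24]), (90, [567, 43, 31]), (110, [556, 45, 41]), (130, [546, 48, 52]), (150, [537, 49, 59]), (170, [528, 51, 67]), (190, [519, 52, 73]), (210, [510, 53, 80]), (230, [502, 55, 87]), (250, [437, 30, 0]), (270, [488, 58, 100])]
```

```bash
python3 -m pendant '[{"slide":[0,0,3],"angular":[0,0,0],"jaw":50},{"slide":[0.5,0,3],"angular":[0,0,0],"jaw":50},{"slide":[1.5,-0.1,3],"angular":[0,0,0],"jaw":50},{"slide":[2.5,-0.1,2.5],"angular":[0,0,0],"jaw":50},{"slide":[0,0,0],"angular":[0,0,0],"jaw":50}]'| grep -E "tcp|force"
python3 look.py w11
```

```text
tcp_pos: [0.4984, 0.0947, 0.0554]
wrist_force: [-1.1, 0.3, 0.9]
240 [(30, [624, 137, 21]), (50, [612, 139, 21]), (70, [601, 140, 22]), (90, [589, 147, 2]), (110, [574, 150, 1]), (130, [564, 140, 42]), (150, [553, 139, 53]), (170, [544, 136, 69]), (190, [535, 135, 79]), (210, [527, 133, 89]), (230, [518, 134, 94]), (250, [454, 167, 1]), (270, [506, 130, 113])]
320 [(30, [621, 86, 21]), (50, [610, 87, 22]), (70, [597, 87, 23]), (90, [585, 88, 17]), (110, [573, 89, 32]), (130, [561, 89, 45]), (150, [551, 90, 58]), (170, [542, 90, 69]), (190, [533, 91, 79]), (210, [525, 91, 88]), (230, [516, 92, 94]), (250, [450, 95, 0]), (270, [427, 96, -1])]
395 [(30, [618, 38, 21]), (50, [607, 38, 23]), (70, [595, 38, 22]), (90, [582, 32, 0]), (110, [568, 31, 1]), (130, [553, 31, 1]), (150, [548, 44, 54]), (170, [538, 47, 65]), (190, [531, 50, 80]), (210, [522, 52, 88]), (230, [514, 53, 94]), (250, [446, 27, 1]), (270, [503, 57, 113])]
```

```bash
python3 -m pendant '[{"slide":[-1.2,0,-4],"angular":[0,0,0],"jaw":50},{"slide":[-1.2,0,-4],"angular":[0,0,0],"jaw":50},{"slide":[-1.2,0,-4],"angular":[0,0,0],"jaw":50},{"slide":[-1,0,-3],"angular":[0,0,0],"jaw":50},{"slide":[0,0,0],"angular":[0,0,0],"jaw":50}]'| grep -E "tcp|force"
python3 look.py w12
```

```text
tcp_pos: [0.4841, 0.0951, 0.0398]
wrist_force: [-40.5, 4.4, 34.0]
240 [(30, [606, 133, 21]), (50, [595, 135, 22]), (70, [585, 138, 15]), (90, [573, 137, 25]), (110, [562, 136, 38]), (130, [552, 135, 46]), (150, [542, 134, 54]), (170, [532, 134, 61]), (190, [523, 134, 68]), (210, [515, 133, 76]), (230, [506, 133, 81]), (250, [447, 162, 1]), (270, [493, 131, 97])]
320 [(30, [603, 87, 23]), (50, [593, 87, 21]), (70, [582, 88, 19]), (90, [570, 88, 28]), (110, [559, 89, 39]), (130, [549, 90, 46]), (150, [539, 90, 53]), (170, [530, 91, 62]), (190, [521, 91, 69]), (210, [513, 92, 76]), (230, [504, 92, 81]), (250, [443, 95, 0]), (270, [424, 96, 1])]
395 [(30, [601, 43, 22]), (50, [590, 43, 22]), (70, [579, 41, 16]), (90, [568, 42, 24]), (110, [557, 44, 33]), (130, [546, 46, 43]), (150, [537, 49, 54]), (170, [527, 50, 59]), (190, [518, 52, 68]), (210, [510, 53, 75]), (230, [502, 55, 82]), (250, [440, 32, 1]), (270, [489, 58, 97])]
```

Friction is high (about 0.8), so the tips stay stuck to the rim and drag the tile down instead of slipping. I'll follow the arc without slip up to about 55–60°, then drop the fingers quickly to regain contact lower on the blue face.

```bash
python3 -m pendant '[{"slide":[0,0,5],"angular":[0,0,0],"jaw":50},{"slide":[2,-0.1,5],"angular":[0,0,0],"jaw":50},{"slide":[2.5,-0.1,5],"angular":[0,0,0],"jaw":50},{"slide":[3.5,-0.2,2.6],"angular":[0,0,0],"jaw":50},{"slide":[3.5,-0.2,2.6],"angular":[0,0,0],"jaw":50},{"slide":[3.5,-0.2,2.6],"angular":[0,0,0],"jaw":50},{"slide":[3.5,-0.2,2.6],"angular":[0,0,0],"jaw":50},{"slide":[0,0,0],"angular":[0,0,0],"jaw":50}]'| grep -E "tcp|force"
python3 look.py w13
```

```text
tcp_pos: [0.5123, 0.0937, 0.0659]
wrist_force: [-4.7, 0.4, 4.3]
240 [(30, [640, 138, 22]), (50, [628, 140, 21]), (70, [615, 142, 22]), (90, [602, 143, 23]), (110, [588, 152, -1]), (130, [572, 154, 0]), (150, [556, 156, 1]), (170, [555, 139, 67]), (190, [547, 136, 84]), (210, [540, 134, 96]), (230, [532, 133, 103]), (250, [461, 170, 0]), (270, [520, 129, 123])]
320 [(30, [637, 85, 20]), (50, [625, 85, 22]), (70, [612, 86, 21]), (90, [599, 87, 23]), (110, [585, 87, 20]), (130, [573, 88, 39]), (150, [563, 89, 56]), (170, [553, 90, 71]), (190, [545, 90, 84]), (210, [537, 90, 95]), (230, [529, 91, 103]), (250, [457, 94, 0]), (270, [436, 95, 1])]
395 [(30, [634, 34, 21]), (50, [622, 34, 21]), (70, [609, 33, 19]), (90, [596, 33, 21]), (110, [581, 28, 1]), (130, [565, 27, 1]), (150, [549, 26, 0]), (170, [550, 43, 67]), (190, [541, 47, 81]), (210, [535, 50, 96]), (230, [527, 52, 104]), (250, [454, 24, 1]), (270, [516, 56, 122])]
```

```bash
python3 -m pendant '[{"slide":[3.6,-0.2,2.4],"angular":[0,0,0],"jaw":50},{"slide":[3.6,-0.2,2.4],"angular":[0,0,0],"jaw":50},{"slide":[3.6,-0.2,2.3],"angular":[0,0,0],"jaw":50},{"slide":[3.6,-0.2,2.2],"angular":[0,0,0],"jaw":50},{"slide":[0,0,0],"angular":[0,0,0],"jaw":50}]'| grep -E "tcp|force"
python3 look.py w14
```

```text
tcp_pos: [0.5267, 0.0929, 0.075]
wrist_force: [-0.7, 0.0, 0.1]
240 [(30, [656, 140, 21]), (50, [644, 142, 20]), (70, [631, 143, 21]), (90, [617, 145, 21]), (110, [603, 147, 22]), (130, [586, 155, 1]), (150, [569, 158, 0]), (170, [551, 160, 0]), (190, [558, 138, 82]), (210, [553, 134, 101]), (230, [545, 133, 111]), (250, [471, 172, 1]), (270, [534, 129, 132])]
320 [(30, [653, 84, 20]), (50, [641, 84, 20]), (70, [627, 85, 21]), (90, [614, 86, 21]), (110, [600, 87, 22]), (130, [585, 87, 23]), (150, [574, 88, 48]), (170, [565, 89, 69]), (190, [557, 89, 86]), (210, [550, 90, 101]), (230, [543, 90, 111]), (250, [466, 94, -1]), (270, [443, 95, -1])]
395 [(30, [650, 31, 20]), (50, [638, 31, 20]), (70, [624, 31, 21]), (90, [611, 30, 21]), (110, [596, 30, 23]), (130, [579, 24, 1]), (150, [561, 23, 0]), (170, [544, 23, 1]), (190, [553, 43, 81]), (210, [548, 48, 102]), (230, [541, 51, 111]), (250, [462, 20, 0]), (270, [530, 56, 132])]
```

View pics/w14.png

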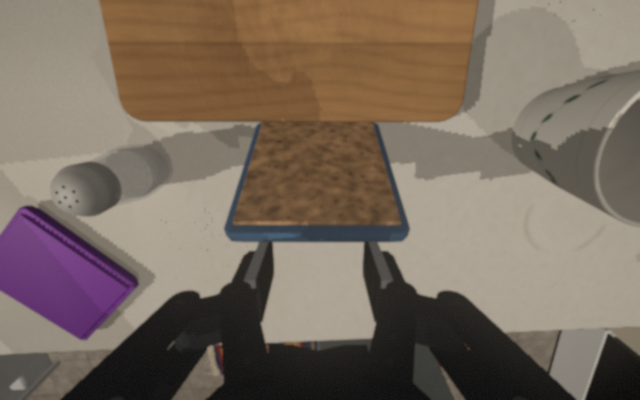

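The tile is at about 65° with the tips at its upper rim (row 240), and the force is near zero. Now a fast retreat and drop, so the fingers catch it lower on the blue face.

```bash
python3 -m pendant '[{"slide":[-20,1.2,-50],"angular":[0,0,0],"jaw":50},{"slide":[0,0,0],"angular":[0,0,0],"jaw":50},{"slide":[0,0,0],"angular":[0,0,0],"jaw":50}]'
python3 look.py w15
```

```text
clock: 19.8
tcp_pos: [0.5069, 0.0942, 0.0254]
orientation: [-0.486, 0.486, -0.514, 0.514]
wrist_force: [0.4, -0.0, 0.4]
finger_gap: 0.0498
240 [(30, [627, 130, 20]), (50, [616, 131, 22]), (70, [606, 132, 22]), (90, [591, 89, 198]), (110, [584, 138, 14]), (130, [575, 133, 37]), (150, [566, 131, 51]), (170, [558, 129, 63]), (190, [552, 127, 74]), (210, [545, 125, 83]), (230, [541, 123, 93]), (250, [535, 122, 99]), (270, [528, 122, 103])]
320 [(30, [624, 86, 22]), (50, [614, 86, 21]), (70, [604, 87, 22]), (90, [593, 88, 21]), (110, [582, 88, 19]), (130, [572, 89, 36]), (150, [563, 89, 50]), (170, [556, 90, 63]), (190, [549, 90, 73]), (210, [543, 91, 83]), (230, [539, 91, 93]), (250, [534, 91, 101]), (270, [528, 91, 105])]
395 [(30, [622, 45, 21]), (50, [612, 45, 20]), (70, [602, 44, 22]), (90, [591, 44, 23]), (110, [579, 42, 16]), (130, [570, 47, 37]), (150, [562, 51, 51]), (170, [554, 53, 63]), (190, [548, 56, 74]), (210, [542, 58, 83]), (230, [537, 60, 92]), (250, [532, 62, 99]), (270, [526, 63, 104])]
```

It worked: the tile was caught at about 58° with the tips around 30 mm below its upper edge. Push it on to vertical.

```bash
python3 -m pendant '[{"slide":[4,-0.2,2.4],"angular":[0,0,0],"jaw":50},{"slide":[4,-0.2,2.3],"angular":[0,0,0],"jaw":50},{"slide":[4,-0.2,2],"angular":[0,0,0],"jaw":50},{"slide":[4,-0.2,1.8],"angular":[0,0,0],"jaw":50},{"slide":[4,-0.3,1.6],"angular":[0,0,0],"jaw":50},{"slide":[4,-0.3,1.5],"angular":[0,0,0],"jaw":50},{"slide":[4,-0.3,1.4],"angular":[0,0,0],"jaw":50},{"slide":[0,0,0],"angular":[0,0,0],"jaw":50}]'|grep -E "tcp|force"
python3 look.py w16
```

```text
tcp_pos: [0.5346, 0.0924, 0.038]
wrist_force: [-0.5, 0.3, 0.6]
240 [(30, [657, 131, 20]), (50, [646, 132, 21]), (70, [635, 134, 21]), (90, [624, 136, 20]), (110, [612, 137, 22]), (130, [600, 139, 22]), (150, [583, 147, 0]), (170, [581, 133, 53]), (190, [575, 129, 72]), (210, [570, 126, 89]), (230, [566, 123, 101]), (250, [563, 120, 113]), (270, [557, 120, 117])]
320 [(30, [654, 84, 20]), (50, [644, 84, 21]), (70, [633, 85, 20]), (90, [621, 86, 21]), (110, [609, 86, 21]), (130, [597, 87, 22]), (150, [585, 88, 28]), (170, [578, 88, 53]), (190, [572, 89, 71]), (210, [568, 89, 89]), (230, [564, 89, 101]), (250, [561, 89, 113]), (270, [556, 90, 118])]
395 [(30, [652, 40, 20]), (50, [641, 40, 20]), (70, [630, 40, 22]), (90, [618, 39, 21]), (110, [606, 39, 21]), (130, [594, 38, 21]), (150, [577, 33, 1]), (170, [574, 44, 46]), (190, [571, 51, 73]), (210, [567, 54, 89]), (230, [563, 58, 102]), (250, [560, 61, 114]), (270, [554, 61, 117])]
```

```bash
python3 -m pendant '[{"slide":[4,-0.2,1.2],"angular":[0,0,0],"jaw":50},{"slide":[4,-0.2,1.2],"angular":[0,0,0],"jaw":50},{"slide":[4,-0.2,1],"angular":[0,0,0],"jaw":50},{"slide":[4,-0.2,0.8],"angular":[0,0,0],"jaw":50},{"slide":[4,-0.3,0.6],"angular":[0,0,0],"jaw":50},{"slide":[4,-0.3,0.4],"angular":[0,0,0],"jaw":50},{"slide":[4,-0.3,0.2],"angular":[0,0,0],"jaw":50},{"slide":[4,-0.3,0],"angular":[0,0,0],"jaw":50},{"slide":[0,0,0],"angular":[0,0,0],"jaw":50}]'|grep -E "tcp|force"
python3 look.py w17
```

```text
tcp_pos: [0.5664, 0.0904, 0.0431]
wrist_force: [-0.2, -0.3, 0.4]
240 [(30, [689, 130, 21]), (50, [679, 132, 20]), (70, [667, 133, 22]), (90, [656, 135, 21]), (110, [644, 137, 20]), (130, [631, 138, 22]), (150, [617, 140, 21]), (170, [603, 142, 21]), (190, [582, 151, 0]), (210, [596, 129, 77]), (230, [596, 122, 103]), (250, [594, 119, 115]), (270, [588, 119, 120])]
320 [(30, [687, 82, 20]), (50, [676, 82, 21]), (70, [665, 83, 18]), (90, [653, 84, 19]), (110, [641, 84, 21]), (130, [628, 85, 21]), (150, [615, 86, 22]), (170, [600, 86, 21]), (190, [591, 87, 38]), (210, [593, 87, 77]), (230, [594, 87, 102]), (250, [592, 87, 116]), (270, [585, 88, 120])]
395 [(30, [684, 37, 21]), (50, [674, 36, 20]), (70, [662, 36, 20]), (90, [650, 36, 21]), (110, [638, 35, 21]), (130, [625, 35, 21]), (150, [612, 35, 22]), (170, [597, 34, 21]), (190, [576, 28, 1]), (210, [591, 48, 76]), (230, [593, 55, 103]), (250, [590, 57, 114]), (270, [585, 59, 121])]
```

The tile is upright and leaning slightly past vertical. Push it over along the falling arc.

```bash
python3 -m pendant '[{"slide":[5,-0.3,-0.3],"angular":[0,0,0],"jaw":50},{"slide":[5,-0.3,-0.6],"angular":[0,0,0],"jaw":50},{"slide":[5,-0.3,-1],"angular":[0,0,0],"jaw":50},{"slide":[5,-0.3,-1.4],"angular":[0,0,0],"jaw":50},{"slide":[5,-0.3,-1.8],"angular":[0,0,0],"jaw":50},{"slide":[5,-0.3,-2.2],"angular":[0,0,0],"jaw":50},{"slide":[5,-0.3,-2.5],"angular":[0,0,0],"jaw":50},{"slide":[0,0,0],"angular":[0,0,0],"jaw":50}]'|grep -E "tcp|force"
python3 look.py w18
```

```text
tcp_pos: [0.6014, 0.0883, 0.0332]
wrist_force: [1.0, 1.0, -0.6]
240 [(30, [722, 125, 21]), (50, [712, 127, 21]), (70, [702, 129, 21]), (90, [691, 130, 21]), (110, [679, 132, 20]), (130, [668, 130, 33]), (150, [657, 130, 39]), (170, [645, 132, 39]), (190, [632, 134, 37]), (210, [617, 137, 34]), (230, [598, 143, 22]), (250, [569, 153, 1]), (270, [610, 124, 91])]
320 [(30, [720, 80, 21]), (50, [710, 80, 19]), (70, [699, 81, 22]), (90, [688, 82, 20]), (110, [676, 82, 19]), (130, [665, 83, 33]), (150, [655, 83, 39]), (170, [643, 84, 39]), (190, [630, 85, 39]), (210, [617, 85, 41]), (230, [602, 86, 38]), (250, [589, 87, 40]), (270, [573, 88, 40])]
395 [(30, [718, 37, 20]), (50, [707, 37, 21]), (70, [696, 37, 22]), (90, [685, 36, 21]), (110, [674, 36, 21]), (130, [661, 35, 20]), (150, [652, 39, 37]), (170, [638, 38, 33]), (190, [621, 34, 22]), (210, [607, 34, 22]), (230, [592, 34, 24]), (250, [562, 27, -1]), (270, [606, 51, 91])]
```

The tile has fallen flat on the board, top at 39 mm, jutting out about 40 mm. Retract, look, then push it home.

```bash
python3 -m pendant '[{"slide":[-16,0.9,3],"angular":[0,0,0],"jaw":50},{"slide":[-20,1.2,0],"angular":[0,0,0],"jaw":50},{"slide":[-20,1.2,0],"angular":[0,0,0],"jaw":50},{"slide":[-20,1.2,0],"angular":[0,0,0],"jaw":50},{"slide":[-14,0.8,0],"angular":[0,0,0],"jaw":50},{"slide":[0,0,0],"angular":[0,0,0],"jaw":50}]'|grep -E "clock|tcp|force"
cat > tile.py <<'E'
from h import *
import sys
st=readout.observe(); P=pose("wrist",st); p,d=cams.capture("wrist"); cv2.imwrite(f"pics/{sys.argv[1]}.png",p[:,:,::-1])
X=cloud(P,d); h=cv2.cvtColor(p,cv2.COLOR_RGB2HSV).astype(int)
m=((abs(h[...,0]-108)<12)&(h[...,1]>100)&(X[...,2]>.03)&(X[...,2]<.05)).astype(np.uint8)
k=max(cv2.findContours(m,0,cv2.CHAIN_APPROX_NONE)[0],key=cv2.contourArea)
W=ray(P,k[:,0],.034)[:,:2]*1000; r=cv2.minAreaRect(W.astype(np.float32)); b=cv2.boxPoints(r)
be=np.array([590.6,110.3]); xb=np.array([.9983,-.0586]); yb=np.array([.0586,.9983])
print("rect",r,"corners in board frame",np.c_[(b-be)@xb,(b-be)@yb].round(1).tolist(),"top z",np.median(X[m>0][:,2]).round(4),np.percentile(X[m>0][:,2],[5,95]).round(4))
E
python3 tile.py w19
```

```text
clock: 23.88
tcp_pos: [0.5108, 0.0938, 0.0367]
wrist_force: [1.1, 0.3, 0.3]
rect ((599.8203735351562, 89.05235290527344), (97.03955078125, 83.52442932128906), 86.83955383300781) corners in board frame [[-31.1, -69.3], [52.4, -69.0], [52.0, 28.0], [-31.5, 27.7]] top z 0.0395 [0.0382 0.0406]
```

View pics/w19.png

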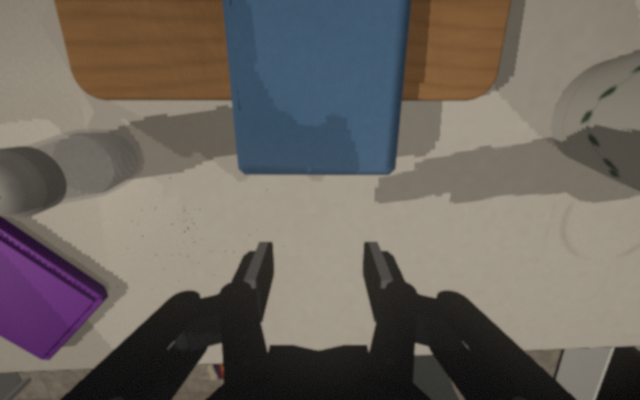

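The blue face is up and square to the board, with the near edge at row 172 jutting about 32 mm beyond the board front (row 99). Lower the tips to rim height, just above board level, and slide it in.

```bash
python3 -m pendant '[{"slide":[0,0,-20],"angular":[0,0,0],"jaw":50},{"slide":[0,0,-20],"angular":[0,0,0],"jaw":50},{"slide":[0,0,-5.5],"angular":[0,0,0],"jaw":50},{"slide":[10,-0.6,0],"angular":[0,0,0],"jaw":50},{"slide":[10,-0.6,0],"angular":[0,0,0],"jaw":50},{"slide":[8,-0.5,0],"angular":[0,0,0],"jaw":50},{"slide":[5,-0.3,0],"angular":[0,0,0],"jaw":50},{"slide":[4,-0.2,0],"angular":[0,0,0],"jaw":50},{"slide":[4,-0.2,0],"angular":[0,0,0],"jaw":50},{"slide":[4,-0.2,0],"angular":[0,0,0],"jaw":50}]'|grep -E "clock|tcp|force"
python3 tile.py w20
```

```text
clock: 25.18
tcp_pos: [0.5561, 0.0911, -0.0089]
wrist_force: [-6.8, 0.3, 5.3]
rect ((636.8812255859375, 114.5413818359375), (86.55370330810547, 45.39162826538086), 10.418474197387695) corners in board frame [[-1.5, 18.7], [9.3, -25.4], [93.4, -4.8], [82.6, 39.3]] top z 0.0405 [0.0391 0.0418]
```

```bash
python3 -m pendant '[{"slide":[4,-0.2,0],"angular":[0,0,0],"jaw":50},{"slide":[4,-0.2,0],"angular":[0,0,0],"jaw":50},{"slide":[4,-0.3,0],"angular":[0,0,0],"jaw":50},{"slide":[4,-0.2,0],"angular":[0,0,0],"jaw":50},{"slide":[0,0,0],"angular":[0,0,0],"jaw":50}]'|grep -E "clock|tcp|force"
python3 -m pendant '[{"slide":[4,-0.2,0],"angular":[0,0,0],"jaw":50},{"slide":[4,-0.2,0],"angular":[0,0,0],"jaw":50},{"slide":[4,-0.3,0],"angular":[0,0,0],"jaw":50},{"slide":[3,-0.2,0],"angular":[0,0,0],"jaw":50},{"slide":[0,0,0],"angular":[0,0,0],"jaw":50}]'|grep -E "clock|tcp|force"
python3 look.py w21
```

```text
clock: 25.85
tcp_pos: [0.5731, 0.0901, -0.009]
wrist_force: [-0.9, -0.4, 0.2]
clock: 26.48
tcp_pos: [0.5878, 0.0892, -0.009]
wrist_force: [0.4, 0.0, 0.5]
240 [(30, [697, 112, 40]), (50, [690, 114, 39]), (70, [683, 114, 40]), (90, [675, 116, 38]), (110, [667, 116, 40]), (130, [659, 118, 40]), (150, [651, 119, 40]), (170, [642, 121, 39]), (190, [633, 122, 40]), (210, [623, 123, 40]), (230, [613, 125, 40]), (250, [580, 139, 1]), (270, [596, 125, 49])]
320 [(30, [695, 82, 39]), (50, [688, 82, 40]), (70, [681, 83, 39]), (90, [673, 83, 40]), (110, [666, 83, 39]), (130, [657, 84, 40]), (150, [649, 84, 39]), (170, [640, 85, 39]), (190, [630, 85, 39]), (210, [621, 86, 40]), (230, [610, 86, 38]), (250, [577, 88, 2]), (270, [562, 89, 1])]
395 [(30, [693, 53, 39]), (50, [686, 53, 40]), (70, [679, 53, 39]), (90, [672, 53, 40]), (110, [664, 52, 38]), (130, [656, 52, 40]), (150, [647, 51, 39]), (170, [638, 51, 39]), (190, [628, 51, 39]), (210, [619, 51, 40]), (230, [608, 50, 39]), (250, [574, 39, 1]), (270, [592, 52, 48])]
```

Finger fronts are about 8 mm past the board's front edge. Back off, lift and check from above.

```bash
python3 -m pendant '[{"slide":[-20,1.2,0],"angular":[0,0,0],"jaw":50},{"slide":[-30,1.8,0],"angular":[0,0,0],"jaw":50},{"slide":[-30,0,30],"angular":[0,0,0],"jaw":50},{"slide":[-20,0,50],"angular":[0,0,0],"jaw":50},{"slide":[-5,-20,55],"angular":[0,0,0],"jaw":50},{"slide":[0,-35,40],"angular":[0,0,0],"jaw":50},{"slide":[0,-40,0],"angular":[0,0,0],"jaw":50},{"slide":[0,-40,0],"angular":[0,0,0],"jaw":50},{"slide":[0,-40,0],"angular":[0,0,0],"jaw":50},{"slide":[0,0,0],"angular":[0,0,0],"jaw":50}]'|grep -E "clock|tcp|force"
python3 - <<'E'
from h import *
P=pose("top"); p,d=cams.capture("top"); X=cloud(P,d)
cv2.imwrite("pics/top2.png",cv2.resize(p[110:300,140:450][:,:,::-1],None,fx=2.5,fy=2.5,interpolation=cv2.INTER_CUBIC))
h=cv2.cvtColor(p,cv2.COLOR_RGB2HSV).astype(int)
m=((abs(h[...,0]-108)<12)&(h[...,1]>100)).astype(np.uint8); m[:,:250]=0; m[:,350:]=0
k=max(cv2.findContours(m,0,cv2.CHAIN_APPROX_NONE)[0],key=cv2.contourArea)
W=ray(P,k[:,0],.031)[:,:2]*1000; r=cv2.minAreaRect(W.astype(np.float32)); b=cv2.boxPoints(r)
be=np.array([590.6,110.3]); print(r,np.c_[(b-be)@[.9983,-.0586],(b-be)@[.0586,.9983]].round(1).tolist(),np.percentile(X[m>0][:,2],[5,50,95]).round(4))
o=np.load("pics/top0.npz")["p"]
for n,(u0,u1,v0,v1) in dict(tin=(236,276,128,172),shaker=(222,256,200,232),mug=(352,415,182,232)).items():
    print(n,"mean abs diff",np.abs(o[v0:v1,u0:u1].astype(int)-p[v0:v1,u0:u1]).mean().round(2))
E
```

```text
clock: 27.78
tcp_pos: [0.4825, -0.0848, 0.1662]
wrist_force: [0.1, 0.1, -0.2]
((657.484375, 87.19828796386719), (98.7409896850586, 118.72152709960938), 86.75497436523438) [[8.9, -68.6], [127.6, -68.4], [127.4, 30.3], [8.7, 30.1]] [0.0347 0.0389 0.0423]
tin mean abs diff 14.98
shaker mean abs diff 7.35
mug mean abs diff 57.15
```

View pics/top2.png

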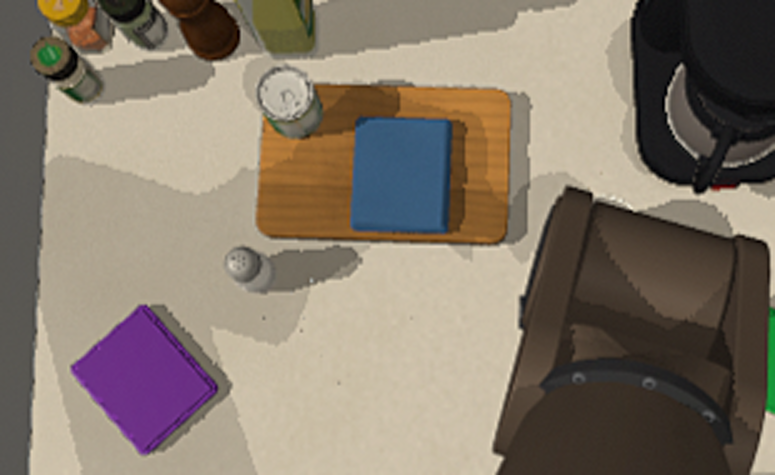

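The tile lies blue face up on the board, crop x 352–450, y 118–232, and the front edge is at crop row 240. Tin and shaker look unmoved, but the arm hides the mug. Swing the arm aside and compare the bystanders numerically.

```bash
python3 -m pendant '[{"slide":[-8,-20,25],"angular":[0,0,0],"jaw":50},{"slide":[-8,-35,15],"angular":[0,0,0],"jaw":50},{"slide":[-8,-40,0],"angular":[0,0,0],"jaw":50},{"slide":[-8,-40,0],"angular":[0,0,0],"jaw":50},{"slide":[-8,-40,0],"angular":[0,0,0],"jaw":50},{"slide":[-8,-40,0],"angular":[0,0,0],"jaw":50},{"slide":[-8,-40,0],"angular":[0,0,0],"jaw":50},{"slide":[-8,-40,0],"angular":[0,0,0],"jaw":50},{"slide":[0,0,0],"angular":[0,0,0],"jaw":50}]'|grep -E "clock|tcp|force"
python3 - <<'E'
from h import *
P=pose("top"); p,d=cams.capture("top"); f=np.load("pics/top0.npz"); A=cloud(P,f["d"]); B=cloud(P,d)
for n,(u0,u1,v0,v1,z0,z1) in dict(tin=(236,280,125,175,.07,.11),shaker=(220,260,198,235,.07,.1),mug=(350,420,180,235,.06,.11)).items():
    for X in(A,B):
        S=X[v0:v1,u0:u1].reshape(-1,3); S=S[(S[:,2]>z0)&(S[:,2]<z1)]; print(n,len(S),(S.mean(0)*1000).round(1))
E
```

```text
clock: 28.95
tcp_pos: [0.4183, -0.3789, 0.2056]
wrist_force: [0.3, 0.2, 0.0]
tin 473 [725.2 196.3  89.7]
tin 467 [725.2 196.2  89.7]
shaker 166 [559.  238.6  84.2]
shaker 161 [559.2 238.   84.6]
mug 473 [ 580.3 -122.8   83.4]
mug 468 [ 580.3 -122.7   83.4]
```

All three bystanders are where they were. Handing in.

```bash
python3 -c "
from plant import order; print(order.close_job())"
```

```text
the job is handed in; nothing more can be done
None
```

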